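Set a cover plate in the clamp fixture and back the thumbscrew off a quarter turn

TASK

Slide the stainless cover plate (the one with the black handle), keeping it flat on the mat, into the corner of the blue clamp fixture until it lies snug against both fences. Then turn the orange thumbscrew clockwise until it seats at its stop, and back it off a quarter turn, so that the plate is free again. Finish while still gripping the thumbscrew there, holding it still for the lock nut; leave the other things on the bench where they are.

Things in the scene. Friction and masses are not known exactly. Their poses are not given: they have to be found in the camera images.
- plate: Loose stainless cover plate, 170 (x) x 90 (y) x 5 mm, 0.5 to 0.7 kg, lying flat on the mat. Origin: centre of its underside; z up. A black bar handle stands over its near (-x) half.
- plate_handle (a point): Centre of the plate's handle bar, at plate (-45, 0, 37) mm, axes as the plate's. Bar 60 mm along x, 12 mm wide in y, 31 to 43 mm above the mat, on two 10 mm round legs at plate x = -70 and -20 mm; free space between bar and plate.
- fixture: Clamp fixture bolted to the mat. Origin on the mat under the thumbscrew's axis; +x away from the robot, apart from yaw. Fences 20 mm high: back, inner face x = +30 mm, y -50 to 60; side, inner face y = +45 mm, x -100 to 30; other sides open. A blue post (x 46 to 76 mm, 60 mm high) carries a blue arm (34 mm wide, x -19 to 46, z 46 to 60) over the corner; the thumbscrew is on top.
- foot: Black round foot under the fixture's arm, 24 mm across, on the thumbscrew's axis; origin: centre of its underside. It goes down 2.2 mm per radian of clockwise turn. At the start it stands 6.4 to 7.7 mm above the mat, so the 5 mm plate slides under it; it meets the plate just before the thumbscrew's stop.
- home (a point): Point on the mat where the plate's origin lies when the plate is snug in the corner with its handle towards the robot: fixture (-55, 0, 0) mm; plate axes parallel to the fixture's.
- thumbscrew (a joint): Angle of the thumbscrew in rad about its upright axis, growing clockwise seen from above. It starts somewhere between 1.85 and 2.4; the hard stop (seated) is at 3.14. It has light friction (0.06 N m) and stays where left. The white half of its wing points along the fixture's -x at 0, +y at 1.57 and +x at 3.14 (seated).
- wing: The thumbscrew's orange wing to grip: an upright bar 42 mm long, 13 mm thick, white on one half. It stands 72 to 106 mm above the mat on a dark disc 34 mm across (top at 74 mm). The white half lies towards its own -x; x along its length, y across its thickness, z up. Origin on the screw's axis, 66 mm above the mat.
- wing_grip (a point): Grip point on the thumbscrew's axis, 97 mm above the mat; axes as the wing's.
- tub: Bystander, to be left alone: open yellow plastic parts tub, 140 x 100 x 60 mm. Origin: on or near its underside.
- tape: Bystander, to be left alone: roll of blue tape lying flat, 90 mm across, 24 mm high. Origin: on or near its underside.
- jar: Bystander, to be left alone: closed screw jar, 56 mm across, 85 mm high. Origin: on or near its underside.
- spare: Bystander, to be left alone: spare blank stainless plate without handle, 130 x 90 x 8 mm, lying flat. Origin: on or near its underside.
- driver: Bystander, to be left alone: screwdriver lying on the mat. Origin: on or near its underside.
- spray: Bystander, to be left alone: upright spray-fluid bottle, 60 mm across, 150 mm high. Origin: on or near its underside.
Things that resemble listed ones, but are neither listed nor needed, are in the scene too. What is meant by the fixture is not purple, and is the larger of those in its own colour.

How it is judged:
On the way, in this order (a step that is already met when the one before it is completed fails the run):
1. the plate lies snug in the corner, flat on the mat (horizontal distance between plate and home below 0.007 m and angle between the x axis of plate and the x axis of fixture, either way round below 0.05 rad and height (world z) of plate below 0.004 m and linear speed of plate below 0.02 m/s), for 0.2 s.
2. the thumbscrew is turned clockwise to its stop, the plate still in the corner (horizontal distance between plate and home below 0.007 m and angle between the x axis of plate and the x axis of fixture, either way round below 0.05 rad and height (world z) of plate below 0.004 m and value of joint thumbscrew above 3.04 rad), for 0.1 s.
At the end, for the whole second after the job is handed in: Plate within 7 mm of home, within 0.05 rad of the fixture's axes, less than 4 mm off the mat; thumbscrew, having been at its stop (above 3.04), still at 1.57 +- 0.22 rad; fingers press its wing with over 3 N, TCP within 35 mm of the grip point (horizontal distance between plate and home below 0.007 m and angle between the x axis of plate and the x axis of fixture, either way round below 0.05 rad and height (world z) of plate below 0.004 m and value of joint thumbscrew between 1.351 and 1.791 rad and velocity of joint thumbscrew between -0.1 and 0.1 rad/s and contact force between the fingers and wing above 3 N and distance between the grasp point and wing_grip below 0.035 m); the arm keeps its last pose, push and grip.
It fails at once if the plate is lifted (underside centre more than 12 mm off the mat) or tipped by more than 0.15 rad (height (world z) of plate above 0.012 m or angle between plate's own z axis and vertical above 0.15 rad).
It fails at once if a bystander is moved by more than 30 mm (distance of any of tub, tape, jar, spare, driver, spray from where it was at the start of the episode above 0.03 m).
It also fails if it takes over 58 s, if anything falls off the work surface, if the arm or the gripper's body presses on something with over 40 N, if the wrist force passes 120 N, or if a joint passes its speed limit or range.

ROBOT

A 6-joint arm with a two-finger parallel gripper is mounted at the origin on the work surface. World frame = base frame: x ahead of the robot, y to its left, z up, the work surface at z = 0. Lengths are in m, angles in rad, forces in N, time in s.
With the tool pointing down it reaches from about 0.425 to 0.95 m from the base axis. Payload 3.5 kg.
Tool frame: the origin (TCP) lies between the finger pads, 19 mm behind the fingertips; this is the grasp point; z points along the fingers, y is the line along which they close (so a half turn about z gives the same grasp; the last joint's range is limited). The gripper opens to 85 mm and grips with 20 to 120 N. Pads are 22 mm wide; open, the fingers measure 114 mm over their backs; the gripper's body (76 mm by 85 mm) begins 54 mm behind the grasp point. The pads swing forward as they close: fully open they stand 13 mm farther back than shut.
Start: joints at [1.154, 0.286, 1.577, -0, 1.279, -0.15], TCP at [0.178, 0.651, 0.25] pointing down, gripper open.
Joint ranges: [-2.77, 2.77], [-0.9, 2.22], [0.21, 2.48], [-1.53, 4.67], [0.24, 2.81], [-2.84, 2.84]. Speed limits (rad/s): [2.79, 2.79, 3.14, 3.14, 3.14, 3.14].

INTERFACE

Orientations are given as a unit quaternion [x, y, z, w].
In Python, from plant import readout, cams, sign_off gives the robot as it stands. The module is installed in compiled form; this text tells all that it offers.
- The arm moves only by the tool step_arm, never from a script. Its argument "increments" is a list of rows, each a list of 2 entries, a list of its own where there are three numbers: the shift along the world's x, y, z in mm, then the turn, a rotation vector about the world's x, y, z in rad. In form: [[[x, y, z], [rx, ry, rz]], ...]. A call has 1 to 8 rows; each row shifts and turns the commanded pose from where the row before left it; what a row does not reach is not made up. A row lasts 1/12 s, in which the tool goes at most 41.7 mm and 7.16 degrees, less where a joint would pass 70% of its speed; a pose out of reach is approached as far as the arm can. A call is refused whole if a number of a shift passes 41.7 or a number of a turn 0.125, either way. A call with a gripper value outside its range is refused whole. "fingers" is the opening, from -1 (shut) to 1 (fully open), set as the call begins (left out, the last holds). The fingers move at their own pace and stop on an object; "grip_force" is the grip in N (left out, the last holds). Time passes only in rows, so rows that do not move let the fingers close. It gives the time, the measured TCP pose, the force, the opening and the grip force at its end, in the units of the state.
- readout.get_state(): the state, without advancing time (a new reading comes with each control period).
- cams.read_camera(name): name is "side" or "top" or "wrist"; returns the picture (420x560x3 uint8, red, green, blue); there is no depth.
- cams.get_calibration(name): a dict with "fx", "fy", "cx", "cy" (pixels), "eye" and "rotation" of the camera in the world; the wrist camera has in their place "T_tool_cam" (4x4, takes a point from camera to tool coordinates, whose origin is the TCP and whose axes are the flange's). Camera axes: x right, y up, looking along -z (the intrinsics and any distortion apply to the point x, -y, -z); pixel columns grow to the right and rows downward; lengths in m; the calibration is good to about 2 mm. A picture is of the moment at which its call begins: read the wrist's pose just before it. get_calibration takes no time and is no camera call.
- sign_off(): hands the job in; it is judged then, once.
The state is a dict: "time": time; "qpos": joint angles; "dq": joint speeds; "joint_efforts": joint torques, N m; "eef_pos": TCP position; "tcp_rot": TCP orientation; "contact_force": force on the tool from outside, world axes, zero at the start; "wrist_torque": the same for the moment, N m; "opening": opening from 0.0 (shut) to 1.0 (fully open); "finger_force": force on a finger pad.
Only numpy, scipy, OpenCV 4.12 (cv2) and the standard library are available. Lean on these libraries where they do the work, as an engineer would, in place of code of your own. Each camera call takes 0.05 s, during which the arm holds its last target. There are 200 camera calls.

## Working session

There is one attempt and no reset: what is moved stays moved. The work goes in short steps, Python scripts to look and compute and a tool call to move; the robot and the scene stay as the last step left them, time stands still between calls to the robot, and variables do not carry over. Pictures are saved under pics/ and viewed, at most 10 in all, crops included, and the job is handed in when it is done.

Besides the shell and the picture viewer there is one more tool, called as name(argument=value, ...), one argument or row to a line, values as JSON. step_arm: Moves the arm, as the interface text tells. Its arguments: {"type":"object","properties":{"increments":{"type":"array","items":{"type":"array"}},"fingers":{"type":"number"},"grip_force":{"type":"number"}},"required":["increments"]}

```bash
mkdir -p pics
cat > h.py <<'E'
import numpy as np,cv2
from plant import readout,cams
from scipy.spatial.transform import Rotation as R
def ray(name,u,v,st=None):
    c=cams.get_calibration(name)
    d=np.array([(u-c['cx'])/c['fx'],-(v-c['cy'])/c['fy'],-1.])
    if 'T_tool_cam' in c:
        T=np.array(c['T_tool_cam']);Q=R.from_quat(st['tcp_rot']).as_matrix()
        return Q@T[:3,3]+np.array(st['eef_pos']),Q@T[:3,:3]@d
    return np.array(c['eye']),np.array(c['rotation'])@d
def onz(name,u,v,z,st=None):
    e,d=ray(name,u,v,st);return e+d*(z-e[2])/d[2]
def shot(name,fn):
    st=readout.get_state();im=cams.read_camera(name);cv2.imwrite('pics/'+fn,im[:,:,::-1]);return st,im
E
python3 - <<'E'
from h import *
s,_=shot('top','t1.png');shot('side','s1.png')
print(s)
for n in('top','side','wrist'):print(n,cams.get_calibration(n))
a=cv2.imread('pics/t1.png')
E
```

```text
{'time': 0.0, 'qpos': array([ 1.15394757e+00,  2.87202476e-01,  1.57819874e+00, -1.02771499e-06,
        1.27862584e+00, -1.49988341e-01]), 'dq': array([ 0.00020033,  0.00119008, -0.00120661, -0.00052205,  0.00205725,
        0.00059584]), 'joint_efforts': array([-8.25303905e-04, -4.05984771e+01, -2.92621207e+01, -2.16018643e-04,
        5.91934018e-03, -1.39248954e-05]), 'eef_pos': array([0.1777073 , 0.65053644, 0.24861083]), 'tcp_rot': array([ 1.33034389e-01,  9.91110675e-01, -1.16877905e-03, -3.39905311e-04]), 'contact_force': array([-0.00143815,  0.67151128, -0.13432172]), 'wrist_torque': array([ 0.02213076,  0.01894908, -0.03493113]), 'finger_force': 0.0, 'opening': 0.9978078305065397}
top {'fx': 517.198142757559, 'fy': 517.198142757559, 'cx': 278.8651614219784, 'cy': 203.08341077980353, 'eye': array([ 0.29803119, -0.00851279,  1.40336959]), 'rotation': array([ 0.0569009 , -0.05597177, -0.69757008,  0.71205719])}
side {'fx': 465.29095449540944, 'fy': 465.29095449540944, 'cx': 278.5223815424844, 'cy': 213.32069218001476, 'eye': array([ 0.41792385, -0.7538595 ,  0.99832009]), 'rotation': array([ 0.34204148, -0.02364407, -0.05020758,  0.93804466])}
wrist {'fx': 342.3260079073069, 'fy': 342.3260079073069, 'cx': 279.13326092825343, 'cy': 205.77657017053644, 'T_tool_cam': array([[ 4.31596264e-04,  9.57578477e-01,  2.88172298e-01,
         7.40044096e-02],
       [ 9.99999888e-01, -4.69297427e-04,  6.17439651e-05,
        -8.88851527e-04],
       [ 1.94363210e-04,  2.88172239e-01, -9.57578573e-01,
        -1.24481973e-01],
       [ 0.00000000e+00,  0.00000000e+00,  0.00000000e+00,
         1.00000000e+00]])}
```

View pics/t1.png

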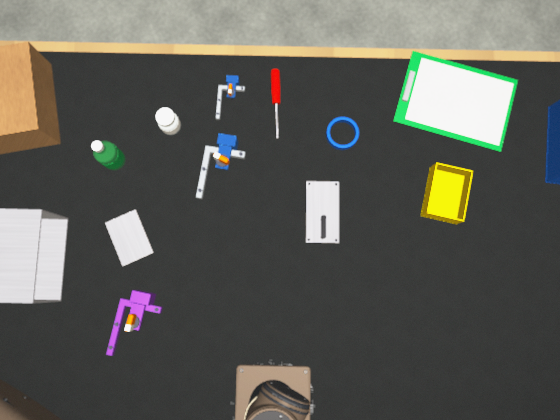

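View pics/s1.png

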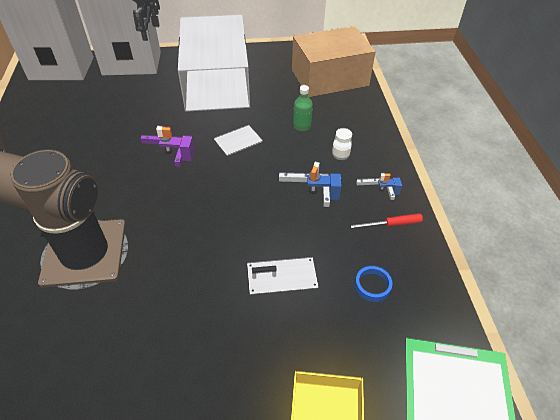

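The top view shows the plate at about (322,212) with its handle at (323,227). The large blue fixture is at (223,150): its side fence runs (200,197)-(210,148) and its back fence goes right to (244,154). The purple and small blue fixtures are decoys. Next I'll measure.

```bash
sed -i "s/@d$/@d/; s/np.array(c\['rotation'\])@d/R.from_quat(c['rotation']).as_matrix()@d/" h.py
python3 - <<'E'
from h import *
a=cv2.imread('pics/t1.png');b=cv2.imread('pics/s1.png')
A=cv2.resize(a[120:260,190:350],None,fx=4,fy=4,interpolation=cv2.INTER_CUBIC)
cv2.imwrite('pics/c1.png',A)
# plate
g=a.min(axis=2)
def big(m,x0,x1,y0,y1):
    mm=np.zeros_like(m);mm[y0:y1,x0:x1]=m[y0:y1,x0:x1]
    return max(cv2.findContours(mm,0,1)[0],key=cv2.contourArea)
c=big((g>110).astype(np.uint8),295,350,170,255)
r=cv2.minAreaRect(c);bx=cv2.boxPoints(r)
P=np.array([onz('top',u+0.0,v,.005)[:2] for u,v in bx]);print('plate',r,P.round(4).tolist(),P.mean(0))
print([np.linalg.norm(P[i]-P[i-1]).round(4) for i in range(4)])
hsv=cv2.cvtColor(a,cv2.COLOR_BGR2HSV)
for n,px in dict(fA=(210,148),fB=(200,197),fC=(244,154)).items(): print(n,onz('top',*px,.02))
c=big((g<70).astype(np.uint8),313,332,212,241);r=cv2.minAreaRect(c);print('handle',r,onz('top',*r[0],.043))
E
```

```text
plate ((322.49969482421875, 211.5175323486328), (34.06493377685547, 62.51669692993164), 1.005086064338684) [[0.4169, -0.077], [0.5895, -0.0779], [0.5898, -0.1718], [0.4172, -0.1692]] [ 0.50333638 -0.12398912]
[np.float64(0.0921), np.float64(0.1726), np.float64(0.0939), np.float64(0.1726)]
fA [0.67081419 0.1885539  0.02      ]
fB [0.53327507 0.20997273 0.02      ]
fC [0.65574076 0.09432488 0.02      ]Traceback (most recent call last):
  File "<stdin>", line 16, in <module>
  File "<stdin>", line 9, in big
ValueError: max() iterable argument is empty
```

View pics/c1.png

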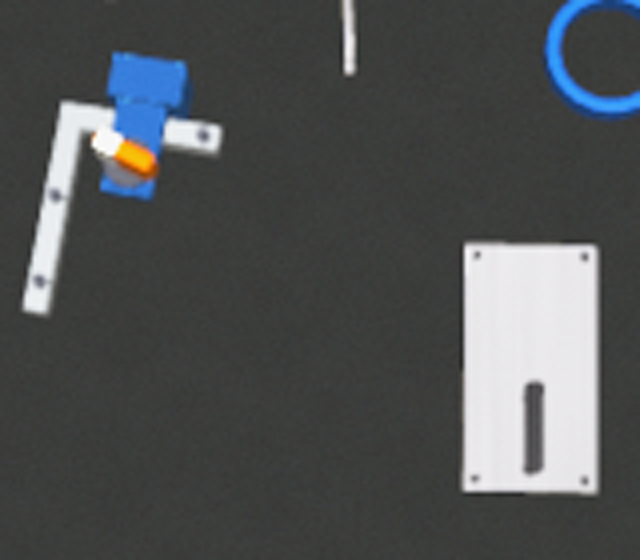

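The crop shows the fence's outer corner at crop (62,102), its side end at (22,310) and its back end at (222,126). The white half of the wing points up-left, which is about +y. The handle bar is grey at crop (534,427). I'll compute the fixture frame from the fence corners.

Run:
```python
from h import *
from scipy.optimize import least_squares
f=lambda x,y,z:onz('top',190+(x+.5)/4-.5,120+(y+.5)/4-.5,z)[:2]
a=cv2.imread('pics/c1.png')
m=((a.min(axis=2)>120)&(np.indices(a.shape[:2])[1]<240)).astype(np.uint8)
m[125:170,88:160]=0
cs=[c for c in cv2.findContours(m,0,1)[0] if cv2.contourArea(c)>300]
hull=cv2.convexHull(np.vstack(cs));tri=cv2.approxPolyDP(hull,6,True)[:,0];print(tri.tolist())
W=np.array([f(62,102,.02),f(22,310,.02),f(222,126,.02)])
F=np.array([[.045,.06],[-.1,.06],[.045,-.05]])
print(W,np.linalg.norm(W[0]-W[1]),np.linalg.norm(W[0]-W[2]))
def T(p,X):
    c,s=np.cos(p[2]),np.sin(p[2]);return X@np.array([[c,s],[-s,c]])+p[:2]
r=least_squares(lambda p:(T(p,F)-W).ravel(),[.63,.14,-.17]);print('fix',r.x,r.fun*1e3)
print('home',T(r.x,np.array([[-.055,0],[-.1,0]])))
# wing centre via orange+white ends, z ~.106
w=np.array([f(93,135,.106),f(155,168,.106)]);print('wing top',w,w.mean(0))
h=[f(534,384,.043),f(534,470,.043)];print('handle',h,np.mean(h,0),np.linalg.norm(h[0]-h[1]))
for v in [(463,243),(597,245),(597,493),(462,492)]:print(f(*v,.005))
# side-view check of handle: ends px(253,268)-(277,268)
print('side handle',onz('side',265,268,.043),'side fence end',onz('side',280,176,.02))
```

```text
[[220, 127], [216, 152], [46, 313], [23, 309], [61, 102]]
[[0.67870634 0.20234131]
 [0.53265869 0.22318534]
 [0.66394498 0.0914821 ]] 0.1475275876296872 0.11183766453196736
fix [ 0.62519139  0.14876619 -0.13816124] [-0.68043321 -0.34436499  1.74893392 -1.21868407 -1.06850071  1.56304905]
home [[0.57071549 0.1563409 ]
 [0.5261443  0.1625384 ]]
wing top [[0.63350591 0.168289  ]
 [0.61249393 0.12751021]] [0.62299992 0.1478996 ]
handle [array([ 0.48596266, -0.12258392]), array([ 0.42876984, -0.12297919])] [ 0.45736625 -0.12278155] 0.05719419353140727
[ 0.58830982 -0.07614325]
[ 0.58880583 -0.1685298 ]
[ 0.41770644 -0.16888337]
[ 0.41650652 -0.07759249]
side handle [ 0.46410944 -0.12547535  0.043     ] side fence end [0.5387982  0.20636522 0.02      ]
```

The measurements agree: fixture at (0.625, 0.149) with yaw -0.138, and the wing centre matches it. The handle is at (0.457, -0.123) and the plate yaw is about 0. Moving over the handle now.

step_arm(
  increments=[
    [[17.5,-25,0],[0,0,0.0165]],
    [[17.5,-25,0],[0,0,0.0165]],
    [[17.5,-25,0],[0,0,0.0165]],
    [[17.5,-25,0],[0,0,0.0165]],
    [[17.5,-25,0],[0,0,0.0165]],
    [[17.5,-25,0],[0,0,0.0165]],
    [[17.5,-25,0],[0,0,0.0165]],
    [[17.5,-25,0],[0,0,0.0165]],
  ],
  fingers=0.1,
  grip_force=40,
)

```text
time: 0.77
eef_pos: [0.3183, 0.4496, 0.2495]
tcp_rot: [0.067, 0.998, -0.0, -0.0]
contact_force: [0.2, -0.2, 0.2]
opening: 0.549
finger_force: 0.0
```

step_arm(
  increments=[
    [[17.5,-25,0],[0,0,0.0165]],
    [[17.5,-25,0],[0,0,0.0165]],
    [[17.5,-25,0],[0,0,0.0165]],
    [[17.5,-25,0],[0,0,0.0165]],
    [[17.5,-25,0],[0,0,0.0165]],
    [[17.5,-25,0],[0,0,0.0165]],
    [[17.5,-25,0],[0,0,0.0165]],
    [[17.5,-25,0],[0,0,0.0165]],
  ],
)

```text
time: 1.43
eef_pos: [0.4582, 0.2497, 0.2496]
tcp_rot: [0.001, 1.0, -0.0, -0.0]
contact_force: [0.1, 0.2, 0.3]
opening: 0.547
finger_force: 0.0
```

step_arm(
  increments=[
    [[0,-23,0],[0,0,0]],
    [[0,-23,0],[0,0,0]],
    [[0,-23,0],[0,0,0]],
    [[0,-23,0],[0,0,0]],
    [[0,-23,0],[0,0,0]],
    [[0,-23,0],[0,0,0]],
    [[0,-23,0],[0,0,0]],
    [[0,-23,0],[0,0,0]],
  ],
)

```text
time: 2.1
eef_pos: [0.4574, 0.0661, 0.2496]
tcp_rot: [0.001, 1.0, 0.0, -0.0]
contact_force: [0.1, -1.1, 0.7]
opening: 0.55
finger_force: 0.0
```

step_arm(
  increments=[
    [[0,-23,-15],[0,0,0]],
    [[0,-23,-15],[0,0,0]],
    [[0,-23,-15],[0,0,0]],
    [[0,-23,-15],[0,0,0]],
    [[0,-23,-15],[0,0,0]],
    [[0,-23,-15],[0,0,0]],
    [[0,-23,-10],[0,0,0]],
    [[0,0,0],[0,0,0]],
  ],
)

```text
time: 2.77
eef_pos: [0.4563, -0.0961, 0.1474]
tcp_rot: [0.003, 1.0, 0.0, -0.002]
contact_force: [0.2, 0.2, 0.0]
opening: 0.552
finger_force: 0.0
```

Run:
```python
from h import *
s,_=shot('wrist','w1.png');print(s['time'],s['eef_pos'],R.from_quat(s['tcp_rot']).as_matrix()[:,1],s['opening'],s['contact_force'],s['qpos'])
```

```text
2.7667 [ 0.45631993 -0.0961304   0.14738493] [6.22750411e-03 9.99980292e-01 7.96119120e-04] 0.5521204990872083 [0.2227926  0.17696442 0.02391742] [-4.25164288e-01 -6.54154237e-02  2.16038704e+00 -1.26664988e-03
  1.05104733e+00 -1.98910333e+00]
```

View pics/w1.png

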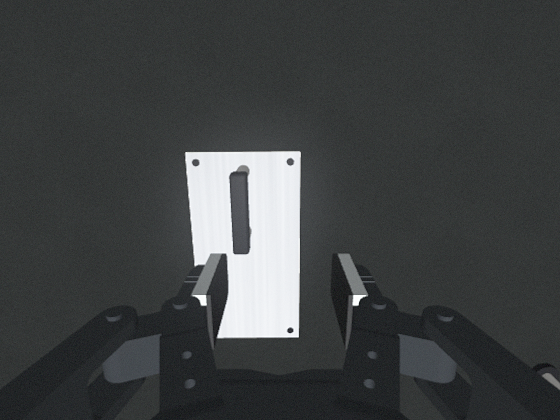

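The wrist view (image up is towards the robot) shows the handle bar from (239,172) to (241,253), between two legs. It's left of the fingers, so still about 27 mm off in -y.

Run:
```python
from h import *
s=readout.get_state()
for p in [(238,177),(241,251),(240,214)]:print(onz('wrist',*p,.043,s))
for p in [(186,152),(300,152),(298,338)]:print(onz('wrist',*p,.005,s))
```

```text
[ 0.43072971 -0.12341993  0.043     ]
[ 0.48571007 -0.12342448  0.043     ]
[ 0.45733224 -0.12306903  0.043     ]
[ 0.41851255 -0.16784535  0.005     ]
[ 0.41903259 -0.07886751  0.005     ]
[ 0.59020631 -0.07871071  0.005     ]
```

step_arm(
  increments=[
    [[0,-9,0],[0,0,0.002]],
    [[0,-9,0],[0,0,0.002]],
    [[1,-9,0],[0,0,0.002]],
    [[0,0,-22],[0,0,0]],
    [[0,0,-22],[0,0,0]],
    [[0,0,-22],[0,0,0]],
    [[0,0,-22],[0,0,0]],
    [[0,0,0],[0,0,0]],
  ],
)

```text
time: 3.48
eef_pos: [0.4563, -0.1197, 0.0585]
tcp_rot: [-0.002, 1.0, 0.002, -0.003]
contact_force: [-1.4, 1.1, -0.6]
opening: 0.548
finger_force: 0.0
```

step_arm(
  increments=[
    [[0,0,-10],[0,0,0]],
    [[0,0,-10],[0,0,0]],
    [[0,0,0],[0,0,0]],
  ],
)

```text
time: 3.73
eef_pos: [0.4586, -0.1207, 0.0413]
tcp_rot: [-0.002, 1.0, 0.0, -0.0]
contact_force: [-0.4, 0.3, 0.3]
opening: 0.554
finger_force: 0.0
```

step_arm(
  increments=[
    [[0,0,0],[0,0,0]],
    [[0,0,0],[0,0,0]],
    [[0,0,0],[0,0,0]],
    [[0,0,0],[0,0,0]],
    [[0,0,0],[0,0,0]],
    [[0,0,0],[0,0,0]],
  ],
  fingers=-1,
  grip_force=40,
)

```text
time: 4.23
eef_pos: [0.4599, -0.1215, 0.0432]
tcp_rot: [-0.002, 1.0, -0.001, 0.001]
contact_force: [-0.5, -2.1, 6.4]
opening: 0.13
finger_force: 40.6
```

step_arm(
  increments=[
    [[-0.4,11.6,0],[0,0,-0.006]],
    [[-0.4,11.6,0],[0,0,-0.006]],
    [[-0.4,11.6,0],[0,0,-0.006]],
    [[-0.4,11.6,0],[0,0,-0.006]],
    [[-0.4,11.6,0],[0,0,-0.006]],
    [[-0.4,11.6,0],[0,0,-0.006]],
    [[-0.4,11.6,0],[0,0,-0.006]],
    [[-0.4,11.6,0],[0,0,-0.006]],
  ],
)

```text
time: 4.9
eef_pos: [0.4571, -0.0287, 0.0432]
tcp_rot: [0.023, 1.0, -0.001, 0.002]
contact_force: [0.2, -5.9, 2.0]
opening: 0.131
finger_force: 40.5
```

step_arm(
  increments=[
    [[-0.4,11.6,0],[0,0,-0.006]],
    [[-0.4,11.6,0],[0,0,-0.006]],
    [[-0.4,11.6,0],[0,0,-0.006]],
    [[-0.4,11.6,0],[0,0,-0.006]],
    [[-0.4,11.6,0],[0,0,-0.006]],
    [[-0.4,11.6,0],[0,0,-0.006]],
    [[-0.4,11.6,0],[0,0,-0.006]],
    [[-0.4,11.6,0],[0,0,-0.006]],
  ],
)

```text
time: 5.57
eef_pos: [0.4538, 0.0643, 0.0432]
tcp_rot: [0.047, 0.999, -0.001, 0.001]
contact_force: [0.8, -4.7, 6.0]
opening: 0.129
finger_force: 40.6
```

step_arm(
  increments=[
    [[-0.4,11.6,0],[0,0,-0.006]],
    [[-0.4,11.6,0],[0,0,-0.006]],
    [[-0.4,11.6,0],[0,0,-0.006]],
    [[-0.4,11.6,0],[0,0,-0.006]],
    [[-0.4,11.6,0],[0,0,-0.006]],
    [[-0.4,11.6,0],[0,0,-0.006]],
    [[-0.4,11.6,0],[0,0,-0.006]],
    [[0,0,0],[0,0,0]],
  ],
)

```text
time: 6.23
eef_pos: [0.4507, 0.1473, 0.0432]
tcp_rot: [0.067, 0.998, 0.001, 0.001]
contact_force: [0.7, 3.3, 5.7]
opening: 0.13
finger_force: 40.8
```

Run:
```python
from h import *
s,_=shot('side','s2.png');shot('top','t2.png');print(s['time'],s['eef_pos'],R.from_quat(s['tcp_rot']).as_matrix()[:,1],s['contact_force'],s['wrist_torque'])
a=cv2.imread('pics/s2.png')[110:290,180:380];b=cv2.imread('pics/t2.png')[110:290,160:360]
cv2.imwrite('pics/c2.png',np.hstack([cv2.resize(i,(400,360),interpolation=2) for i in(a,b)]))
```

```text
6.2333 [0.45072058 0.14734526 0.0431674 ] [0.13380733 0.99100606 0.00161095] [0.71262356 3.2762794  5.70842088] [0.44860643 0.02885796 0.02349757]
```

View pics/c2.png

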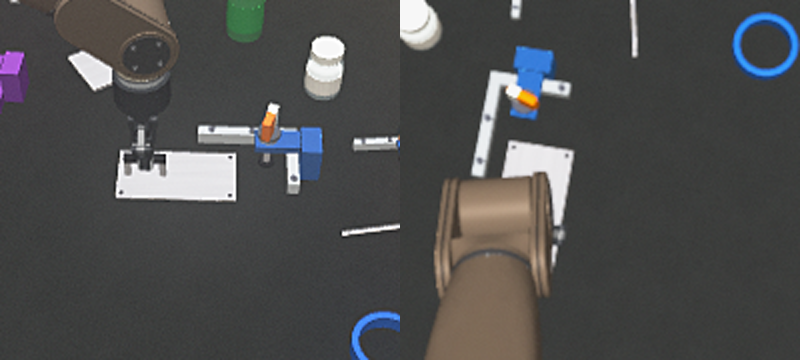

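The plate is still flat and roughly aligned, in front of the fixture. Its leading edge is 43 mm short of the foot axis and its side edge is about 25 mm from the side fence. Sliding it in.

step_arm(
  increments=[
    [[7.7,1.2,0],[0,0,0]],
    [[7.7,1.2,0],[0,0,0]],
    [[7.7,1.2,0],[0,0,0]],
    [[7.7,1.2,0],[0,0,0]],
    [[7.7,1.2,0],[0,0,0]],
    [[7.7,1.2,0],[0,0,0]],
    [[7.7,1.2,0],[0,0,0]],
    [[7.7,1.2,0],[0,0,0]],
  ],
)

```text
time: 7.0
eef_pos: [0.5091, 0.1556, 0.0431]
tcp_rot: [0.067, 0.998, -0.001, -0.004]
contact_force: [-10.8, -0.8, 16.4]
opening: 0.13
finger_force: 42.2
```

step_arm(
  increments=[
    [[2,-0.3,0],[0,0,0]],
    [[2,-0.3,0],[0,0,0]],
    [[2,-0.3,0],[0,0,0]],
    [[0,0,0],[0,0,0]],
  ],
)

```text
time: 7.33
eef_pos: [0.5155, 0.1552, 0.0431]
tcp_rot: [0.067, 0.998, 0.0, -0.003]
contact_force: [-9.2, 0.6, 12.3]
opening: 0.121
finger_force: 41.9
```

step_arm(
  increments=[
    [[2,-0.3,0],[0,0,0]],
    [[2,-0.3,0],[0,0,0]],
    [[2,-0.3,0],[0,0,0]],
    [[0,0,0],[0,0,0]],
  ],
)

```text
time: 7.67
eef_pos: [0.5215, 0.1544, 0.0431]
tcp_rot: [0.067, 0.998, 0.0, -0.003]
contact_force: [-9.4, 1.3, 13.4]
opening: 0.13
finger_force: 41.9
```

step_arm(
  increments=[
    [[2,-0.3,0],[0,0,0]],
    [[2,-0.3,0],[0,0,0]],
    [[0,0,0],[0,0,0]],
  ],
)

```text
time: 7.92
eef_pos: [0.5255, 0.1538, 0.0431]
tcp_rot: [0.067, 0.998, 0.0, -0.003]
contact_force: [-7.7, 1.1, 12.1]
opening: 0.125
finger_force: 41.8
```

step_arm(
  increments=[
    [[2,-0.3,0],[0,0,0]],
    [[2,-0.3,0],[0,0,0]],
    [[0,0,0],[0,0,0]],
  ],
)

```text
time: 8.17
eef_pos: [0.5261, 0.1538, 0.043]
tcp_rot: [0.067, 0.998, 0.0, -0.008]
contact_force: [-18.5, 2.8, 22.5]
opening: 0.129
finger_force: 43.1
```

step_arm(
  increments=[
    [[0.3,2,0],[0,0,0]],
    [[0.3,2,0],[0,0,0]],
    [[0,0,0],[0,0,0]],
  ],
)

```text
time: 8.42
eef_pos: [0.5263, 0.1546, 0.043]
tcp_rot: [0.066, 0.998, -0.004, -0.009]
contact_force: [-18.9, -10.0, 25.1]
opening: 0.128
finger_force: 43.4
```

step_arm(
  increments=[
    [[-2.5,0.3,0.7],[0,0,0]],
    [[0.3,2,0],[0,0,0]],
    [[0,0,0],[0,0,0]],
  ],
)

```text
time: 8.67
eef_pos: [0.5261, 0.1563, 0.043]
tcp_rot: [0.067, 0.998, -0.003, -0.006]
contact_force: [-11.7, -10.4, 14.5]
opening: 0.131
finger_force: 42.6
```

step_arm(
  increments=[
    [[0.3,2,0],[0,0,0]],
    [[0,0,0],[0,0,0]],
  ],
)

```text
time: 8.83
eef_pos: [0.5262, 0.1577, 0.043]
tcp_rot: [0.068, 0.998, -0.004, -0.006]
contact_force: [-12.7, -13.3, 17.0]
opening: 0.13
finger_force: 43.7
```

Run:
```python
from h import *
s,_=shot('wrist','w2.png');shot('side','s3.png');print(s['time'],s['eef_pos'],R.from_quat(s['tcp_rot']).as_matrix()[:,1],s['contact_force'],s['wrist_torque'])
a=cv2.imread('pics/s3.png')[150:225,220:350]
cv2.imwrite('pics/c3.png',np.vstack([cv2.resize(a,(520,300),interpolation=2),cv2.resize(cv2.imread('pics/w2.png'),(520,300))]))
```

```text
8.8333 [0.52615055 0.1576819  0.04300669] [ 0.13476594  0.99084029 -0.00858254] [-12.7249422  -13.3384474   16.97714379] [-2.27362956  1.9799606  -0.62890947]
```

View pics/c3.png

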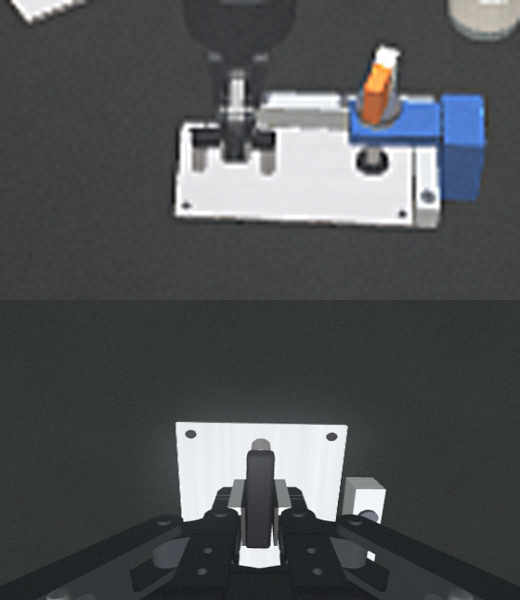

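The plate sits against the back fence and under the foot. In the wrist view a few millimetres still separate its right edge from the side fence, about (347,500). Continuing in +y.

step_arm(
  increments=[
    [[0.3,2,0.3],[0,0,0]],
    [[0.3,2,0],[0,0,0]],
    [[0,0,0],[0,0,0]],
  ],
)

```text
time: 9.18
eef_pos: [0.5266, 0.1617, 0.043]
tcp_rot: [0.068, 0.998, -0.004, -0.007]
contact_force: [-12.4, -12.3, 14.9]
opening: 0.137
finger_force: 44.1
```

step_arm(
  increments=[
    [[0.3,2,0],[0,0,0]],
    [[0,0,0],[0,0,0]],
  ],
)

```text
time: 9.35
eef_pos: [0.5266, 0.162, 0.043]
tcp_rot: [0.067, 0.998, -0.006, -0.007]
contact_force: [-13.5, -19.5, 16.5]
opening: 0.126
finger_force: 45.0
```

step_arm(
  increments=[
    [[0.3,2,0],[0,0,0]],
    [[0,0,0],[0,0,0]],
  ],
)

```text
time: 9.52
eef_pos: [0.5266, 0.1622, 0.043]
tcp_rot: [0.066, 0.998, -0.008, -0.008]
contact_force: [-14.5, -25.7, 18.3]
opening: 0.129
finger_force: 45.9
```

Both fences are in contact, at the predicted home pose. I'll ease the push, let go, rise and look.

step_arm(
  increments=[
    [[-1,-2.5,0.5],[0,0,0]],
    [[0,0,0],[0,0,0]],
    [[0,0,0],[0,0,0]],
  ],
)

```text
time: 9.77
eef_pos: [0.5266, 0.1619, 0.043]
tcp_rot: [0.068, 0.998, -0.005, -0.006]
contact_force: [-9.0, -17.3, 12.3]
opening: 0.127
finger_force: 43.4
```

step_arm(
  increments=[
    [[0,0,0],[0,0,0]],
    [[0,0,0],[0,0,0]],
    [[0,0,0],[0,0,0]],
    [[0,0,0],[0,0,0]],
  ],
  fingers=-0.1,
)

```text
time: 10.1
eef_pos: [0.5301, 0.1667, 0.0433]
tcp_rot: [0.067, 0.998, 0.0, -0.0]
contact_force: [-0.6, 0.5, -0.4]
opening: 0.448
finger_force: 0.0
```

step_arm(
  increments=[
    [[0,0,15],[0,0,0]],
    [[0,0,20],[0,0,0]],
    [[0,0,30],[0,0,0]],
    [[0,0,35],[0,0,-0.12]],
    [[0,0,35],[0,0,-0.12]],
    [[0,0,0],[0,0,-0.12]],
    [[0,0,0],[0,0,-0.12]],
    [[0,0,0],[0,0,-0.12]],
  ],
)

```text
time: 10.77
eef_pos: [0.5307, 0.167, 0.1797]
tcp_rot: [0.362, 0.932, 0.001, 0.001]
contact_force: [-0.7, 0.2, 0.3]
opening: 0.453
finger_force: 0.0
```

Run:
```python
from h import *
s,_=shot('wrist','w3.png');shot('side','s4.png');print(s['time'],s['eef_pos'],R.from_quat(s['tcp_rot']).as_matrix()[:,1],s['contact_force'],s['wrist_torque'])
a=cv2.imread('pics/s4.png')[150:225,220:350]
cv2.imwrite('pics/c4.png',np.vstack([cv2.resize(a,(360,208),interpolation=2),cv2.resize(cv2.imread('pics/w3.png'),(360,270))]) if 0 else np.hstack([cv2.resize(a,(400,231),interpolation=2),cv2.resize(cv2.imread('pics/w3.png'),(308,231))]))
```

```text
10.7667 [0.53068166 0.16699679 0.17974603] [0.67414883 0.73859265 0.00206477] [-0.70862362  0.21318455  0.3242981 ] [-0.01387917  0.01679447  0.06717042]
```

View pics/c4.png

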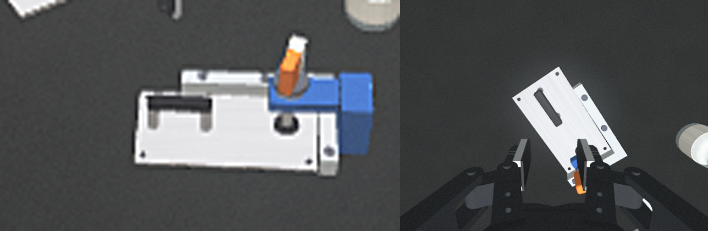

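The plate is snug in both the side and wrist views, with the foot above it. Next I'll turn the gripper and go above the wing.

step_arm(
  increments=[
    [[11,-2,0],[0,0,-0.12]],
    [[11,-2,0],[0,0,-0.12]],
    [[11,-2,0],[0,0,-0.12]],
    [[11,-2,0],[0,0,-0.12]],
    [[11,-2,0],[0,0,-0.12]],
    [[11,-2,0],[0,0,-0.12]],
    [[11,-2,0],[0,0,-0.12]],
    [[11,-2,0],[0,0,-0.12]],
  ],
  fingers=0.4,
)

```text
time: 11.53
eef_pos: [0.6186, 0.1506, 0.1779]
tcp_rot: [0.75, 0.661, -0.0, -0.0]
contact_force: [-0.7, -0.4, 0.3]
opening: 0.698
finger_force: 0.0
```

step_arm(
  increments=[
    [[6,-2,0],[0,0,-0.12]],
    [[0,0,0],[0,0,-0.12]],
    [[0,0,0],[0,0,-0.11]],
    [[0,0,0],[0,0,0]],
    [[0,0,0],[0,0,0]],
  ],
)

```text
time: 11.95
eef_pos: [0.6241, 0.1486, 0.178]
tcp_rot: [0.852, 0.524, -0.0, -0.0]
contact_force: [-0.8, -0.7, 0.2]
opening: 0.7
finger_force: 0.0
```

Run:
```python
from h import *
s,im=shot('wrist','w4.png');print(s['time'],s['eef_pos'],R.from_quat(s['tcp_rot']).as_matrix()[:,1],s['qpos'])
h=cv2.cvtColor(im,cv2.COLOR_RGB2HSV)
m=((h[...,0]>5)&(h[...,0]<22)&(h[...,1]>150)&(h[...,2]>90)).astype(np.uint8)
c=max(cv2.findContours(m,0,1)[0],key=cv2.contourArea);r=cv2.minAreaRect(c);print(r,cv2.boxPoints(r))
```

```text
11.95 [0.62405861 0.14855196 0.17800591] [ 8.92093066e-01 -4.51851094e-01 -7.42481283e-04] [7.56902317e-02 2.78956639e-01 1.72220313e+00 1.74515006e-04
 1.14120483e+00 5.44456778e-01]
((281.0, 242.0), (34.0, 20.0), 90.0) [[271. 225.]
 [291. 225.]
 [291. 259.]
 [271. 259.]]
```

View pics/w4.png

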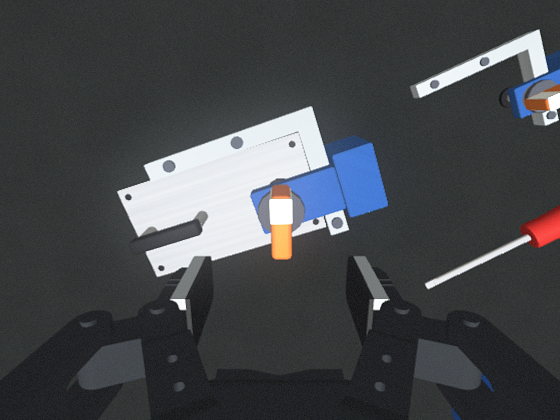

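The wing stands upright in the wrist image: the white top starts at about (281,198) and the orange ends at (281,259). It lines up with the tool and is centred on the column. The plate is flush on both fences.

Run:
```python
from h import *
s=readout.get_state()
p=[onz('wrist',281,v,.106,s) for v in(198,259)];print(p,(p[0]+p[1])/2,np.linalg.norm(p[0]-p[1]))
# fence yaw from holes: side fence holes on z=.02
q=[onz('wrist',*v,.02,s) for v in((169,166),(237,143))];d=q[1]-q[0];print('fix yaw',np.arctan2(d[1],d[0]))
# plate edge
q=[onz('wrist',*v,.005,s) for v in((128,197),(292,144),(161,268))];print('plate yaw',[np.arctan2(*(q[1]-q[0])[1::-1])],np.array(q))
```

```text
[array([0.63283083, 0.16431559, 0.106     ]), array([0.61488967, 0.12876526, 0.106     ])] [0.62386025 0.14654042 0.106     ] 0.039820986592141346
fix yaw -0.14941205797559204
plate yaw [np.float64(-0.15804961499203987)] [[0.49804744 0.20226872 0.005     ]
 [0.65082375 0.1779194  0.005     ]
 [0.48634443 0.12893865 0.005     ]]
```

step_arm(
  increments=[
    [[0,-1,-20],[0,0,0]],
    [[0,0,-20],[0,0,0]],
    [[0,0,-20],[0,0,0]],
    [[0,0,-12],[0,0,0]],
    [[0,0,-8],[0,0,0]],
    [[0,0,0],[0,0,0]],
    [[0,0,0],[0,0,0]],
  ],
)

```text
time: 12.58
eef_pos: [0.6244, 0.1474, 0.0987]
tcp_rot: [0.853, 0.522, 0.0, 0.0]
contact_force: [0.7, -0.2, -0.3]
opening: 0.702
finger_force: 0.0
```

step_arm(
  increments=[
    [[0,0,0],[0,0,0]],
    [[0,0,0],[0,0,0]],
    [[0,0,0],[0,0,0]],
    [[0,0,0],[0,0,0]],
    [[0,0,0],[0,0,0]],
    [[0,0,0],[0,0,0]],
    [[0,0,0],[0,0,0]],
  ],
  fingers=-1,
  grip_force=40,
)

```text
time: 13.17
eef_pos: [0.6247, 0.1474, 0.0997]
tcp_rot: [0.853, 0.521, 0.001, 0.0]
contact_force: [-2.5, 0.1, 4.8]
opening: 0.147
finger_force: 41.8
```

step_arm(
  increments=[
    [[0,0,0],[0,0,-0.08]],
    [[0,0,0],[0,0,-0.08]],
    [[0,0,0],[0,0,-0.08]],
    [[0,0,0],[0,0,-0.08]],
    [[0,0,0],[0,0,-0.08]],
    [[0,0,0],[0,0,-0.08]],
    [[0,0,0],[0,0,-0.08]],
    [[0,0,0],[0,0,0]],
  ],
)

```text
time: 13.83
eef_pos: [0.6247, 0.1475, 0.0997]
tcp_rot: [0.965, 0.264, 0.001, 0.0]
contact_force: [-1.6, 0.5, 5.9]
opening: 0.144
finger_force: 41.9
```

step_arm(
  increments=[
    [[0,0,0],[0,0,-0.08]],
    [[0,0,0],[0,0,-0.08]],
    [[0,0,0],[0,0,-0.08]],
    [[0,0,0],[0,0,-0.08]],
    [[0,0,0],[0,0,-0.08]],
    [[0,0,0],[0,0,-0.08]],
    [[0,0,0],[0,0,0]],
    [[0,0,0],[0,0,0]],
  ],
)

```text
time: 14.5
eef_pos: [0.6246, 0.1475, 0.0997]
tcp_rot: [1.0, 0.028, 0.0, -0.0]
contact_force: [-1.9, 0.9, 4.6]
opening: 0.144
finger_force: 41.9
```

```bash
cat > q.py <<'E'
from h import *
s=readout.get_state();x,y=s['tcp_rot'][:2];print(s['time'],s['eef_pos'],'delta',-2*np.arctan2(x,y),s['contact_force'],s['wrist_torque'],s['finger_force'],s['qpos'][5])
E
python3 q.py
```

```text
14.5 [0.62464163 0.14752913 0.09969966] delta -3.0851669976802403 [-1.86692757  0.90273736  4.63343501] [ 0.03317241  0.38605998 -0.07718697] 41.88495218753815 1.5881410908088542
```

step_arm(
  increments=[
    [[0,0,0],[0,0,-0.04]],
    [[0,0,0],[0,0,-0.04]],
    [[0,0,0],[0,0,-0.04]],
    [[0,0,0],[0,0,-0.04]],
    [[0,0,0],[0,0,0]],
  ],
)

```text
time: 14.92
eef_pos: [0.6246, 0.1475, 0.0997]
tcp_rot: [0.999, -0.052, 0.0, -0.0]
contact_force: [-1.5, 0.5, 6.2]
opening: 0.143
finger_force: 41.9
```

```bash
python3 q.py
```

```text
14.9167 [0.62462339 0.14754811 0.09966786] delta -3.2460818379114627 [-1.5275125   0.54320107  6.22138489] [ 0.06308841  0.30846477 -0.01349755] 41.888909339904785 1.7491649082367995
```

step_arm(
  increments=[
    [[0,0,0],[0,0,-0.04]],
    [[0,0,0],[0,0,-0.04]],
    [[0,0,0],[0,0,0]],
  ],
)

```text
time: 15.17
eef_pos: [0.6246, 0.1476, 0.0997]
tcp_rot: [0.996, -0.09, 0.001, 0.0]
contact_force: [-3.0, 1.1, 6.2]
opening: 0.141
finger_force: 52.2
```

```bash
python3 q.py
```

```text
15.1667 [0.62460091 0.14758301 0.09970065] delta -3.3208587542035093 [-2.99186113  1.06771948  6.20647435] [0.22451729 0.26818188 0.94019158] 52.172938233034074 1.825198341770484
```

step_arm(
  increments=[
    [[0,0,0],[0,0,-0.04]],
    [[0,0,0],[0,0,0]],
    [[0,0,0],[0,0,0]],
  ],
)

```text
time: 15.42
eef_pos: [0.6246, 0.1476, 0.0997]
tcp_rot: [0.994, -0.107, 0.001, 0.001]
contact_force: [-2.1, 1.9, 5.5]
opening: 0.146
finger_force: 70.7
```

Run:
```python
exec(open('q.py').read())
shot('side','s5.png');shot('wrist','w5.png')
a=cv2.imread('pics/s5.png')[130:225,220:350]
cv2.imwrite('pics/c5.png',np.hstack([cv2.resize(a,(400,292),interpolation=2),cv2.resize(cv2.imread('pics/w5.png'),(390,292))]))
```

```text
15.4167 [0.62460389 0.14758308 0.09974027] delta -3.3554383979882703 [-2.05694419  1.88967929  5.50847204] [0.20999332 0.32933196 1.60045542] 70.68057822994888 1.861069158667433
```

View pics/c5.png

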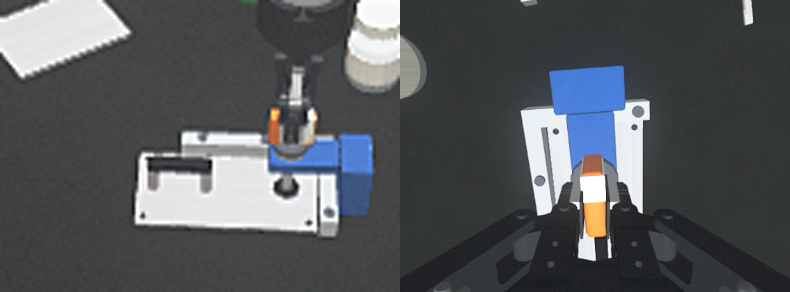

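Seated: the foot is down on the plate, the white half points to fixture +x, and the torque has risen to 1.6 N m. Backing off a quarter turn.

step_arm(
  increments=[
    [[0,0,0],[0,0,0.09]],
    [[0,0,0],[0,0,0.09]],
    [[0,0,0],[0,0,0.09]],
    [[0,0,0],[0,0,0.09]],
    [[0,0,0],[0,0,0.09]],
    [[0,0,0],[0,0,0.09]],
    [[0,0,0],[0,0,0.09]],
    [[0,0,0],[0,0,0.09]],
  ],
)

```text
time: 16.18
eef_pos: [0.6246, 0.1475, 0.0997]
tcp_rot: [0.969, 0.248, 0.001, -0.0]
contact_force: [-2.3, 0.1, 5.1]
opening: 0.144
finger_force: 41.8
```

step_arm(
  increments=[
    [[0,0,0],[0,0,0.09]],
    [[0,0,0],[0,0,0.09]],
    [[0,0,0],[0,0,0.09]],
    [[0,0,0],[0,0,0.09]],
    [[0,0,0],[0,0,0.09]],
    [[0,0,0],[0,0,0.09]],
    [[0,0,0],[0,0,0.09]],
    [[0,0,0],[0,0,0.09]],
  ],
)

```text
time: 16.85
eef_pos: [0.6247, 0.1474, 0.0997]
tcp_rot: [0.819, 0.573, 0.001, 0.0]
contact_force: [-1.9, 0.3, 4.8]
opening: 0.146
finger_force: 41.8
```

step_arm(
  increments=[
    [[0,0,0],[0,0,0.09]],
    [[0,0,0],[0,0,0.09]],
    [[0,0,0],[0,0,0.035]],
    [[0,0,0],[0,0,0]],
    [[0,0,0],[0,0,0]],
    [[0,0,0],[0,0,0]],
    [[0,0,0],[0,0,0]],
    [[0,0,0],[0,0,0]],
  ],
)

```text
time: 17.52
eef_pos: [0.6247, 0.1474, 0.0997]
tcp_rot: [0.754, 0.656, 0.0, 0.0]
contact_force: [-1.1, 1.1, 5.5]
opening: 0.143
finger_force: 41.9
```

Run:
```python
exec(open('q.py').read())
shot('side','s6.png');shot('wrist','w6.png')
a=cv2.imread('pics/s6.png')[130:225,220:350]
cv2.imwrite('pics/c6.png',np.hstack([cv2.resize(a,(400,292),interpolation=2),cv2.resize(cv2.imread('pics/w6.png'),(390,292))]))
```

```text
17.5167 [0.62473861 0.14743256 0.09966448] delta -1.709416980348513 [-1.10382195  1.12019489  5.51871004] [0.0602473  0.29171957 0.06824097] 41.929779052734375 0.21249724963351627
```

View pics/c6.png

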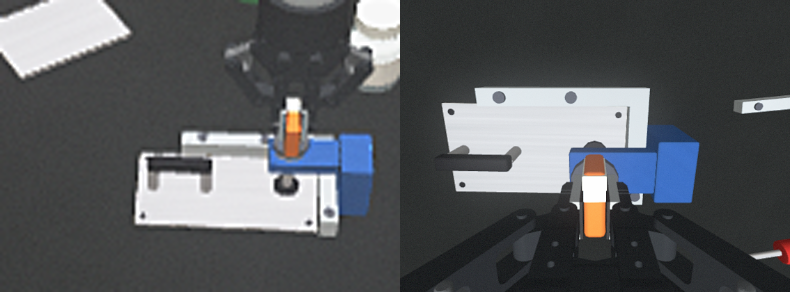

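The wing is gripped square to the fixture with its white half towards +y. The plate is still snug in the corner and the foot is raised. Handing in.

```bash
python3 -c "
from plant import sign_off
print(sign_off())"
```

```text
the job is handed in; nothing more can be done
None
```

I handed the job in at 17.5 s, with no verdict shown. The plate is snug against both fences. I turned the thumbscrew to its stop, backed it off a quarter turn to about 1.57 rad, and left it gripped with about 42 N.

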